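# Clear the hub parts into the tray and extend the wheel wrench

## Robot

A 6-joint arm with a two-finger parallel gripper is mounted at the origin on the work surface. World frame = base frame: x ahead of the robot, y to its left, z up, the work surface at z = 0. Lengths are in m, angles in rad, forces in N, time in s.
With the tool pointing down it reaches from about 0.35 to 0.95 m from the base axis. Payload 17.4 kg.
Tool frame: the origin (TCP) lies midway between the tips of the shut fingers; the grasp point (between the pads) lies 19 mm behind it; x points along the fingers, y is the direction in which the jaws open and shut, and the axes are right-handed (so a half turn about x gives the same grasp; the last joint's range is limited). The gripper opens to 93 mm and grips with 3 to 60 N. Pads are 15 mm wide; open, the fingers measure 128 mm over their backs; the gripper's body (75 mm by 188 mm) begins 65 mm behind the grasp point.
Start: joints at [1.124, 0.116, 1.442, -0, 1.584, -0.038], TCP at [0.268, 0.619, 0.219] pointing down, gripper open.
Joint ranges: [-2.83, 2.83], [-0.83, 2.19], [0.07, 2.5], [-1.14, 4.28], [0.01, 3], [-2.97, 2.97]. Speed limits (rad/s): [1.89, 1.89, 2.22, 3.14, 3.14, 3.14].

## Interface

Orientations are given as a rotation vector (axis times angle).
In Python, from station import ctrl, viewer gives the robot as it stands.
- The arm moves only by the tool arm_command, never from a script. Its argument "plan" is a list of rows, each an object of numbers: "x", "y", "z": the shift along the world's x, y, z in cm; "ax", "ay", "az": the turn, a rotation vector about the world's x, y, z in rad. A call has 1 to 8 rows; each row shifts and turns the commanded pose from where the row before left it; what a row does not reach is not made up. A row lasts 1/8 s, in which the tool goes at most 62.5 mm and 10.7 degrees, less where a joint would pass 70% of its speed; a pose out of reach is approached as far as the arm can. A call with a gripper value outside its range is refused whole. "fingers" is the closure in counts, from 0 (fully open) to 255 (shut), set as the call begins (left out, the last holds). The fingers move at their own pace and stop on an object; "force" is the grip in N (left out, the last holds). Time passes only in rows, so rows that do not move let the fingers close. It gives the time, the measured TCP pose, the force and the opening at its end, in the units of the state.
- ctrl.sense(): the state, without advancing time (a new reading comes with each control period).
- viewer.read_camera(name): name is "scene" or "top"; returns a dict with "color" (384x512x3 uint8, blue, green, red), "fx", "fy", "cx", "cy" (pixels), "R" (3x3) and "t" (3): a world point X has camera coordinates R X + t. Camera axes: x right, y down, z forward; pixel columns grow to the right and rows downward; lengths in m; the calibration is good to about 2 mm. A picture is of the moment at which its call begins. There is no depth.
- ctrl.sign_off(): hands the job in, once; it reports no verdict.
Trained networks look in the newest picture that a camera, given by its name, has taken for a name from the list of things; names that differ only in an ending like _2 or _b are one class to them, and where a whole thing is asked for, a point or a joint stands for the part that bears it (a point fixed in the world has none). Each returns a list of dicts, best first, with "score" (0 to 1); they miss things now and then, are a little off and sometimes report something else, mostly with a low value. They report only what shows in the picture. A call takes as long as a camera call. They do not tell look-alikes from the thing itself.
- viewer.recognise(camera, name): "point" ([x, y, z] in m, in the coordinates of the camera as it stood for that picture, good to about 4 mm: the middle of the surface that is visible of it).
- viewer.cut_out(camera, name): "mask" (384x512 bool, what is visible of it).
- viewer.place_of(camera, name): "point" ([x, y, z] in m, in the coordinates of the camera as it stood for that picture, good to about 4 mm: a listed point, or the origin of a listed thing).
The state is a dict: "time": time; "q": joint angles; "qvel": joint speeds; "joint_torque": joint torques, N m; "tcp_pos": TCP position; "tool_rot": TCP orientation; "force": force on the tool from outside, world axes, zero at the start; "wrist_torque": the same for the moment, N m; "finger_gap": opening from 0.0 (shut) to 1.0 (fully open).
Only numpy, scipy, OpenCV 4.12 (cv2) and the standard library are available. Lean on these libraries where they do the work, as an engineer would, in place of code of your own. Each camera call takes 0.05 s, during which the arm holds its last target. There are 200 camera calls.

## Task

First put the three parts that came off the trailer hub (the brass wheel nut, the yellow dust cap and the blue centring ring) into the steel parts tray. Then get the telescopic wheel wrench, which sits on the next tight nut, ready for more leverage: press the red thumb button on its handle and pull the handle straight out, past the first stop, to the second stop, which is the end of its travel. Finish holding the handle gripped there, fully extended, and leave the other things on the bench where they are.

Things in the scene. Friction and masses are not known exactly. Their poses are not given: they have to be found in the camera images.
- wheel_nut_mid (a point): Brass-coloured hexagonal wheel nut standing upright and loose on the bench: 34 mm tall, 22 to 25 mm across its hexagon, 29 mm across the corners of its foot (lowest 5 mm), about 70 g. This point is its centre, 17 mm above its underside.
- dust_cap_mid (a point): Yellow steel dust cap (grease cap), open side down, loose on the bench: 36 mm tall, a round barrel 52 mm in diameter from 5 to 27 mm up, foot rim 58 mm in diameter and 4 mm tall, top slightly domed, about 60 g. This point is its centre, 18 mm above its underside.
- centring_ring_mid (a point): Blue flat centring ring lying loose on the bench: outside 64 mm, hole 53 mm, 15 mm tall, about 40 g. This point is its centre, 7.5 mm above its underside.
- tray_in (a point): Bright steel rectangular parts tray, open on top, fixed to the bench, 210 x 130 x 32 mm outside, walls 4 mm. This point is the centre of its inner floor, 4 mm above the bench; its x axis runs along the tray's long side, y along the short side.
- handle_collar (a point): Centre of the steel collar (26 wide, 28 tall, 60 mm long: 35 towards the wrench's head, 25 the other way) at the front of the wrench's level sliding handle, 165 mm above the bench; free space below. Its y axis points along the wrench from the head on the nut to the free end, the way the handle pulls out; its x axis is level, to the side where the red button sticks out. Travels with the handle.
- handle_end (a point): Free end of the wrench's handle, on its axis, 185 mm behind the collar point along y; travels with the handle. Between collar and end is a round black rubber grip, 30 mm in diameter.
- button_face (a point): Outer face of the red round thumb button (19 mm in diameter) on the collar's +x side; stands 6 mm proud of the collar until pressed. Pinching the collar across its width at the collar point from above, one finger on the button and one on the plain opposite side, presses it flush.
- thumb_button (a joint): Travel of the thumb button in m: 0 out, 0.006 pressed flush. A spring returns it; it takes 3 N to start and 8 N to hold flush. While it is pressed more than 3 mm the handle is free to slide; else the handle locks at the home, first or second stop.
- handle (a joint): How far the handle is pulled out, in m: 0 home (start), 0.05 first stop, 0.10 second stop and end of travel; 1 to 2 mm of play when locked. With the button pressed it slides with about 3 N friction.
- hub: Grey trailer hub with an aluminium wheel spacer, bolted to the bench, studs upward (flange 156 mm in diameter, 137 mm tall; the wrench's head 183 mm). Origin on its axis at bench height; the wrench's nut lies 56 mm from it along its y axis and the wrench points along +y. The wrench cannot turn: its nut is tight.
- oil_can: Orange-labelled oil can, 58 mm in diameter, 170 mm tall, standing; bystander, to be left alone. Origin under its centre.
- grease_tin: Green-labelled grease tin, 90 mm in diameter, 75 mm tall; bystander. Origin under its centre.
- tape_roll: Black roll of tape lying flat, 90 mm in diameter, 25 mm tall; bystander. Origin under its centre.
- screwdriver: Screwdriver with a red handle lying on the bench; bystander.
- spanner: Steel spanner lying on the bench; bystander.
- hammer: Hammer with a wooden handle lying on the bench; bystander.
- deep_socket: Dark steel deep socket standing upright, 30 mm in diameter, 60 mm tall; bystander. Origin under its centre.
Mind the look-alikes: they are no part of the job. Of the things like the part that bears dust_cap_mid, leave any that is turquoise; of the rest the larger one is meant.

How it is judged:
By the outcome, as a careful person would: the job done as asked, in the order asked, and still so for the second after the job is handed in, while the arm keeps its last pose, push and grip.
It also fails if it takes over 70 s, if anything falls off the work surface, if the arm or the gripper's body presses on something with over 40 N, if the wrist force passes 120 N, or if a joint passes its speed limit or range.

## Working session

There is one attempt and no reset: what is moved stays moved. The work goes in short steps, Python scripts to look and compute and a tool call to move; the robot and the scene stay as the last step left them, time stands still between calls to the robot, and variables do not carry over. Pictures are saved under pics/ and viewed, on a budget of 10 in all, crops included, one or two more only if the job needs it, and the job is handed in when it is done.

Besides the shell and the picture viewer there is one more tool, called as name(argument=value, ...) on one line, values as JSON. arm_command: Moves the arm, as the interface text tells. Its arguments: {"type":"object","properties":{"plan":{"type":"array","items":{"type":"object","properties":{"x":{"type":"number"},"y":{"type":"number"},"z":{"type":"number"},"ax":{"type":"number"},"ay":{"type":"number"},"az":{"type":"number"}}}},"fingers":{"type":"number"},"force":{"type":"number"}},"required":["plan"]}

```bash
mkdir -p pics; ls
cat > h.py <<'E'
import numpy as np, cv2
from station import ctrl, viewer
def w(c,p): return c["R"].T@(np.array(p)-c["t"])
def ray(c,u,v,z):
    R=np.array(c["R"]);t=np.array(c["t"]);o=-R.T@t
    d=R.T@np.array([(u-c["cx"])/c["fx"],(v-c["cy"])/c["fy"],1]);return o+d*(z-o[2])/d[2]
def px(c,X):
    p=np.array(c["R"])@np.array(X)+c["t"];return [c["fx"]*p[0]/p[2]+c["cx"],c["fy"]*p[1]/p[2]+c["cy"]]
E
python3 - <<'E'
from h import *
np.set_printoptions(precision=4,suppress=True)
for cam in ["scene","top"]:
    c=viewer.read_camera(cam); c["R"]=np.array(c["R"]); c["t"]=np.array(c["t"])
    cv2.imwrite(f"pics/{cam}0.png",c["color"])
    print(cam,"cam at",-c["R"].T@c["t"],c["fx"])
    for n in ["wheel_nut_mid","dust_cap_mid","centring_ring_mid","tray_in","handle_collar","handle_end","button_face","hub","oil_can","grease_tin","tape_roll","deep_socket"]:
        for r in viewer.place_of(cam,n)[:4]:
            W=w(c,r["point"]); print(n,round(r["score"],2),W,np.round(px(c,W)))
print(ctrl.sense())
E
```

```text
pics
scene cam at [ 1.3889 -0.2982  0.8845] 380.2634418493354
wheel_nut_mid 0.43 [0.4287 0.3145 0.016 ] [310. 181.]
dust_cap_mid 0.64 [0.5119 0.2931 0.0147] [316. 195.]
dust_cap_mid 0.52 [0.6975 0.2945 0.0119] [346. 230.]
dust_cap_mid 0.51 [0.6106 0.2585 0.0189] [322. 214.]
centring_ring_mid 0.6 [0.5496 0.4256 0.008 ] [354. 193.]
centring_ring_mid 0.5 [ 0.381   0.5155 -0.0001] [348. 164.]
tray_in 0.73 [0.6087 0.2599 0.0198] [322. 214.]
tray_in 0.55 [0.527  0.0923 0.0043] [266. 216.]
handle_collar 0.71 [ 0.5902 -0.2669  0.1661] [156. 223.]
handle_end 0.67 [ 0.5997 -0.0796  0.163 ] [222. 208.]
handle_end 0.29 [ 0.7571  0.1476 -0.    ] [315. 260.]
button_face 0.68 [0.4294 0.3146 0.0154] [310. 181.]
button_face 0.45 [ 0.6073 -0.2647  0.1578] [159. 229.]
hub 0.79 [ 0.5739 -0.4123 -0.0004] [116. 275.]
hub 0.21 [ 0.3411 -0.4451  0.0017] [ 97. 226.]
oil_can 0.93 [ 0.3792  0.5174 -0.0012] [348. 164.]
oil_can 0.45 [ 0.696  -0.0337  0.0018] [251. 264.]
grease_tin 0.62 [ 0.7586  0.1467 -0.0009] [315. 260.]
tape_roll 0.72 [0.7092 0.4039 0.0003] [376. 225.]
deep_socket 0.62 [ 0.33    0.1639 -0.000
[... 769 characters left out ...]
0.372  -0.1784 -0.0025] [338. 253.]
oil_can 0.78 [0.3785 0.5216 0.0005] [130. 254.]
grease_tin 0.88 [ 0.7607  0.1544 -0.0022] [238. 141.]
tape_roll 0.85 [0.7117 0.406  0.0012] [166. 156.]
deep_socket 0.56 [0.3344 0.1637 0.0016] [236. 266.]
{'time': 1.3, 'q': array([ 1.1242,  0.116 ,  1.4416,  0.    ,  1.584 , -0.0378]), 'qvel': array([ 0.0008, -0.0008, -0.0008, -0.0001, -0.0012, -0.0011]), 'joint_torque': array([  0.0015, -72.1052, -62.2715,   0.0781,   0.0185,   0.    ]), 'tcp_pos': array([0.2683, 0.6194, 0.2187]), 'tool_rot': array([ 0.3207,  1.5469, -0.3207]), 'force': array([-0.9889,  0.1013,  0.0784]), 'wrist_torque': array([-0.0154, -0.0401,  0.0221]), 'finger_gap': 1.0015417237446405}
```

Run:
```python
import cv2
for n in ["top0","scene0"]:
    im=cv2.imread(f"pics/{n}.png"); cv2.imwrite(f"pics/{n}b.png",cv2.resize(im,(800,600),interpolation=cv2.INTER_CUBIC))
```

```text
(no output)
```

View pics/top0b.png

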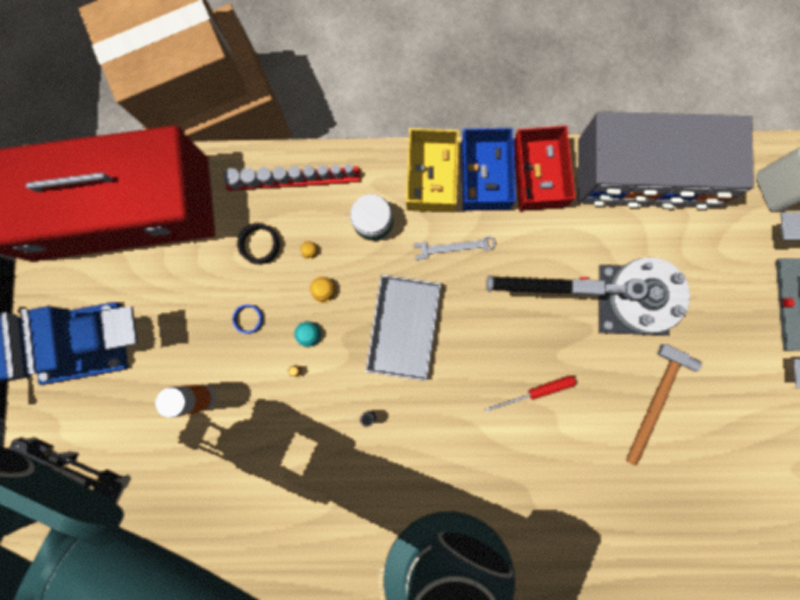

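View pics/scene0b.png

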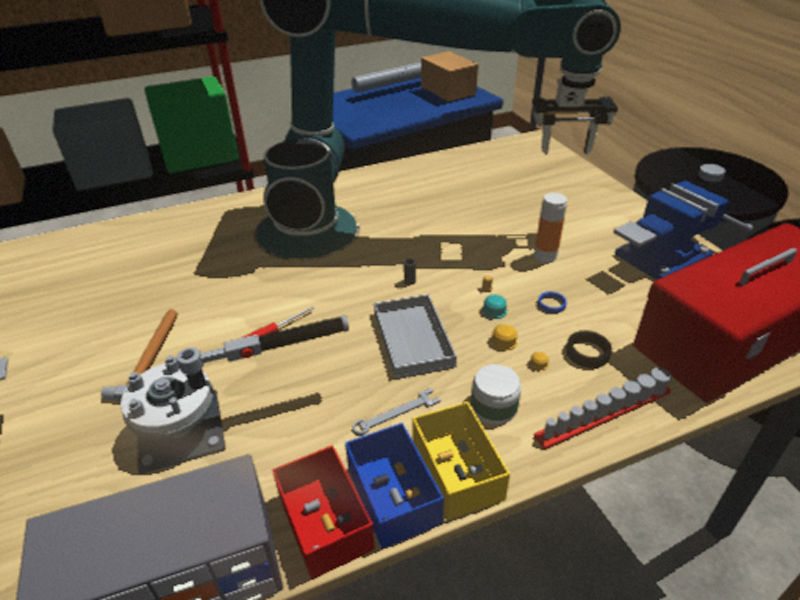

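Both pictures agree with the networks. In the top view (800 px), the nut is at (294,370), the large yellow cap at (322,289), the turquoise cap to leave at (308,334), the small yellow one to leave at (309,249), the ring at (248,319), the tray at (405,327) and the collar with red button at (588,285). I'll refine these positions with masks.

Run:
```python
from h import *
from scipy.spatial.transform import Rotation as Ro
np.set_printoptions(precision=4,suppress=True)
near={"wheel_nut_mid":(.433,.317,.017),"dust_cap_mid":(.608,.261,.018),"centring_ring_mid":(.55,.429,.0075),"tray_in":(.524,.09,.02),"handle_end":(.59,-.17,.165)}
for cam in ["top","scene"]:
    c=viewer.read_camera(cam)
    for n,g in near.items():
        u0=np.array(px(c,g)); ms=[]
        for r in viewer.cut_out(cam,n):
            v,u=np.nonzero(r["mask"])
            if len(u): ms.append((np.hypot(u.mean()-u0[0],v.mean()-u0[1]),len(u),r))
        if not ms: print(cam,n,"none");continue
        d,k,r=min(ms,key=lambda a:a[0]); m=r["mask"].astype(np.uint8)
        rect=cv2.minAreaRect(np.argwhere(m)[:,::-1].astype(np.float32)); v,u=np.nonzero(m)
        print(cam,n,round(r["score"],2),"d",round(d,1),"n",k,"centroid@z",ray(c,u.mean(),v.mean(),g[2])[:2], "rectc",ray(c,*rect[0],g[2])[:2])
        if n in("tray_in","handle_end"):
            z=.032 if n=="tray_in" else .165
            P=np.array([ray(c,a,b,z)[:2] for a,b in cv2.boxPoints(rect)])
            print("   box",P.tolist() if 0 else P.round(3).tolist())
            Q=np.array([ray(c,a,b,z)[:2] for a,b in zip(u,v)]); 
            w_,V=np.linalg.eigh(np.cov(Q.T)); print("   axis",V[:,1],"mean",Q.mean(0),"ext",(Q@V[:,1]).max()-(Q@V[:,1]).min(),(Q@V[:,0]).max()-(Q@V[:,0]).min())
    hsv=cv2.cvtColor(c["color"],cv2.COLOR_BGR2HSV)
    red=((hsv[...,0]<8)|(hsv[...,0]>172))&(hsv[...,1]>150)
    u0=px(c,(.605,-.265,.165)); v,u=np.nonzero(red); k=np.hypot(u-u0[0],v-u0[1])<9
    if k.any(): print(cam,"button red",ray(c,u[k].mean(),v[k].mean(),.165),k.sum())
s=ctrl.sense(); R=Ro.from_rotvec(s["tool_rot"]).as_matrix(); print(R, s["time"])
```

```text
top wheel_nut_mid none
top dust_cap_mid 0.75 d 0.1 n 224 centroid@z [0.6082 0.2609] rectc [0.607  0.2596]
top centring_ring_mid 0.57 d 0.8 n 111 centroid@z [0.5519 0.4308] rectc [0.5495 0.4282]
top tray_in 0.66 d 0.6 n 2439 centroid@z [0.5219 0.0897] rectc [0.5223 0.0895]
   box [[0.432, 0.173], [0.637, 0.137], [0.612, 0.004], [0.408, 0.042]]
   axis [-0.9908  0.1354] mean [0.5214 0.0894] ext 0.2102355838219761 0.13489915422505397
top handle_end 0.59 d 6.5 n 722 centroid@z [ 0.5885 -0.1891] rectc [ 0.5879 -0.1862]
   box [[0.606, -0.075], [0.603, -0.298], [0.57, -0.296], [0.573, -0.075]]
   axis [0.0476 0.9989] mean [ 0.5885 -0.189 ] ext 0.22212506115200956 0.033596685944006
top button red [ 0.6032 -0.2624  0.165 ] 3
scene wheel_nut_mid 0.55 d 0.5 n 68 centroid@z [0.4354 0.3154] rectc [0.4337 0.3162]
scene dust_cap_mid 0.72 d 1.5 n 221 centroid@z [0.6123 0.2555] rectc [0.6111 0.2558]
scene centring_ring_mid none
scene tray_in 0.72 d 2.9 n 1993 centroid@z [0.534  0.0809] rectc [0.5293 0.0852]
   box [[0.409, 0.032], [0.404, 0.191], [0.659, 0.122], [0.655, -0.012]]
   axis [-0.9817  0.1903] mean [0.5432 0.0763] ext 0.24104511994347744 0.13837698764908324
scene handle_end 0.93 d 10.8 n 820 centroid@z [ 0.586  -0.1995] rectc [ 0.5865 -0.1917]
   box [[0.553, -0.298], [0.563, -0.074], [0.62, -0.084], [0.608, -0.299]]
   axis [0.061  0.9981] mean [ 0.586  -0.1985] ext 0.2192071277986953 0.055339270884139924
scene button red [ 0.5983 -0.2643  0.165 ] 35
[[ 0.      0.3975  0.9176]
 [ 0.      0.9176 -0.3975]
 [-1.      0.     -0.    ]] 1.9
```

arm_command(plan=[{"x": 4, "y": -2.7, "az": 0.03}, {"x": 4, "y": -2.7, "az": 0.04}, {"x": 4, "y": -2.7, "az": 0.04}, {"x": 4, "y": -2.7, "az": 0.04}, {"x": 4, "y": -2.7, "az": 0.04}, {"x": 4, "y": -2.7, "az": 0.04, "z": -3}, {"x": 4.2, "y": -2.8, "az": 0.04, "z": -4}, {"z": -4}], fingers=0, force=20)

```text
validation failed for argument at $.pl...
```

arm_command(plan=[{"x": 4.0, "y": -2.7, "z": 0.0, "ax": 0.0, "ay": 0.0, "az": 0.03}, {"x": 4.0, "y": -2.7, "z": 0.0, "ax": 0.0, "ay": 0.0, "az": 0.04}, {"x": 4.0, "y": -2.7, "z": 0.0, "ax": 0.0, "ay": 0.0, "az": 0.04}, {"x": 4.0, "y": -2.7, "z": 0.0, "ax": 0.0, "ay": 0.0, "az": 0.04}, {"x": 4.0, "y": -2.7, "z": 0.0, "ax": 0.0, "ay": 0.0, "az": 0.04}, {"x": 4.0, "y": -2.7, "z": -3.0, "ax": 0.0, "ay": 0.0, "az": 0.04}, {"x": 4.2, "y": -2.8, "z": -4.0, "ax": 0.0, "ay": 0.0, "az": 0.04}, {"x": 0.0, "y": 0.0, "z": -4.0, "ax": 0.0, "ay": 0.0, "az": 0.0}], fingers=0, force=20)

```text
time: 2.9
tcp_pos: [0.5515, 0.4281, 0.1086]
tool_rot: [0.111, 1.567, -0.111]
force: [-0.4, 1.0, 0.0]
finger_gap: 1.0
```

arm_command(plan=[{"x": -0.1, "y": 0.1, "z": -4.0}, {"z": -3.5}, {"z": -2.0}, {"z": -0.9}, {"z": 0.0}])

```text
validation failed for argument at $.pl...
```

arm_command(plan=[{"z": 0.0}, {"z": 0.0}, {"z": 0.0}, {"z": 0.0}, {"z": 0.0}, {"z": 0.0}], fingers=255, force=15)

```text
validation failed for argument at $.pl...
```

arm_command(plan=[{"x": -0.1, "y": 0.1, "z": -4.0, "ax": 0, "ay": 0, "az": 0}, {"x": 0, "y": 0, "z": -3.5, "ax": 0, "ay": 0, "az": 0}, {"x": 0, "y": 0, "z": -2.0, "ax": 0, "ay": 0, "az": 0}, {"x": 0, "y": 0, "z": -0.9, "ax": 0, "ay": 0, "az": 0}, {"x": 0, "y": 0, "z": 0, "ax": 0, "ay": 0, "az": 0}])

```text
time: 3.52
tcp_pos: [0.5483, 0.4314, 0.0063]
tool_rot: [0.109, 1.568, -0.109]
force: [-0.5, 1.2, 0.0]
finger_gap: 1.006
```

arm_command(plan=[{"x": 0.2, "y": -0.2, "z": -0.1, "ax": 0, "ay": 0, "az": 0}, {"x": 0, "y": 0, "z": 0, "ax": 0, "ay": 0, "az": 0}, {"x": 0, "y": 0, "z": 0, "ax": 0, "ay": 0, "az": 0}, {"x": 0, "y": 0, "z": 0, "ax": 0, "ay": 0, "az": 0}, {"x": 0, "y": 0, "z": 0, "ax": 0, "ay": 0, "az": 0}], fingers=255, force=15)

```text
time: 4.15
tcp_pos: [0.5502, 0.4293, 0.0052]
tool_rot: [0.109, 1.568, -0.109]
force: [-0.4, -0.9, 3.7]
finger_gap: 0.677
```

arm_command(plan=[{"x": 0, "y": 0, "z": 3.0, "ax": 0, "ay": 0, "az": 0}, {"x": 0, "y": 0, "z": 5.0, "ax": 0, "ay": 0, "az": 0}, {"x": -1.4, "y": -5.5, "z": 1.0, "ax": 0, "ay": 0, "az": 0}, {"x": -1.4, "y": -5.5, "z": 0, "ax": 0, "ay": 0, "az": 0}, {"x": -1.4, "y": -5.5, "z": 0, "ax": 0, "ay": 0, "az": 0}, {"x": -1.4, "y": -5.5, "z": 0, "ax": 0, "ay": 0, "az": 0}, {"x": -1.4, "y": -5.5, "z": 0, "ax": 0, "ay": 0, "az": 0}, {"x": -1.3, "y": -5.7, "z": 0, "ax": 0, "ay": 0, "az": 0}])

```text
time: 5.15
tcp_pos: [0.4663, 0.0958, 0.0949]
tool_rot: [0.109, 1.568, -0.108]
force: [0.1, -0.4, -0.3]
finger_gap: 0.68
```

arm_command(plan=[{"x": 0, "y": 0, "z": -3.0, "ax": 0, "ay": 0, "az": 0}, {"x": 0, "y": 0, "z": -2.0, "ax": 0, "ay": 0, "az": 0}])

```text
time: 5.4
tcp_pos: [0.4668, 0.0964, 0.044]
tool_rot: [0.11, 1.568, -0.11]
force: [0.9, -0.0, -0.8]
finger_gap: 0.681
```

arm_command(plan=[{"x": 0, "y": 0, "z": -2.0, "ax": 0, "ay": 0, "az": 0}, {"x": 0, "y": 0, "z": -1.2, "ax": 0, "ay": 0, "az": 0}, {"x": 0, "y": 0, "z": 0, "ax": 0, "ay": 0, "az": 0}])

```text
time: 5.78
tcp_pos: [0.4667, 0.0972, 0.0123]
tool_rot: [0.109, 1.569, -0.109]
force: [0.2, 1.4, -0.2]
finger_gap: 0.679
```

arm_command(plan=[{"x": 0, "y": 0, "z": 0, "ax": 0, "ay": 0, "az": 0}, {"x": 0, "y": 0, "z": 0, "ax": 0, "ay": 0, "az": 0}, {"x": 0, "y": 0, "z": 4.0, "ax": 0, "ay": 0, "az": 0}, {"x": 0, "y": 0, "z": 5.0, "ax": 0, "ay": 0, "az": 0}], fingers=52)

```text
time: 6.28
tcp_pos: [0.4666, 0.0971, 0.1037]
tool_rot: [0.109, 1.569, -0.109]
force: [0.4, -0.2, -0.2]
finger_gap: 0.797
```

arm_command(plan=[{"x": 3.5, "y": 4.1, "z": 0, "ax": 0, "ay": 0, "az": 0}, {"x": 3.5, "y": 4.1, "z": 0, "ax": 0, "ay": 0, "az": 0}, {"x": 3.5, "y": 4.1, "z": 0, "ax": 0, "ay": 0, "az": 0}, {"x": 3.6, "y": 4.0, "z": 0, "ax": 0, "ay": 0, "az": 0}, {"x": 0, "y": 0, "z": -3.0, "ax": 0, "ay": 0, "az": 0}], fingers=0)

```text
time: 6.9
tcp_pos: [0.6107, 0.263, 0.0744]
tool_rot: [0.109, 1.565, -0.106]
force: [0.3, -0.1, -1.0]
finger_gap: 1.0
```

Run:
```python
from h import *
np.set_printoptions(precision=4,suppress=True)
c=viewer.read_camera("scene"); cv2.imwrite("pics/s1.png",cv2.resize(c["color"][110:310,180:430],(750,600),interpolation=cv2.INTER_CUBIC))
print(ctrl.sense()["tcp_pos"])
for n in ["dust_cap_mid","centring_ring_mid"]:
  for r in viewer.place_of("scene",n): print(n,r["score"],w(c,r["point"]))
```

```text
[0.6077 0.2611 0.0684]
dust_cap_mid 0.49 [0.6103 0.257  0.0167]
dust_cap_mid 0.45 [0.5118 0.2943 0.0128]
centring_ring_mid 0.62 [0.4699 0.0966 0.0131]
centring_ring_mid 0.37 [0.5271 0.0938 0.0049]
```

View pics/s1.png

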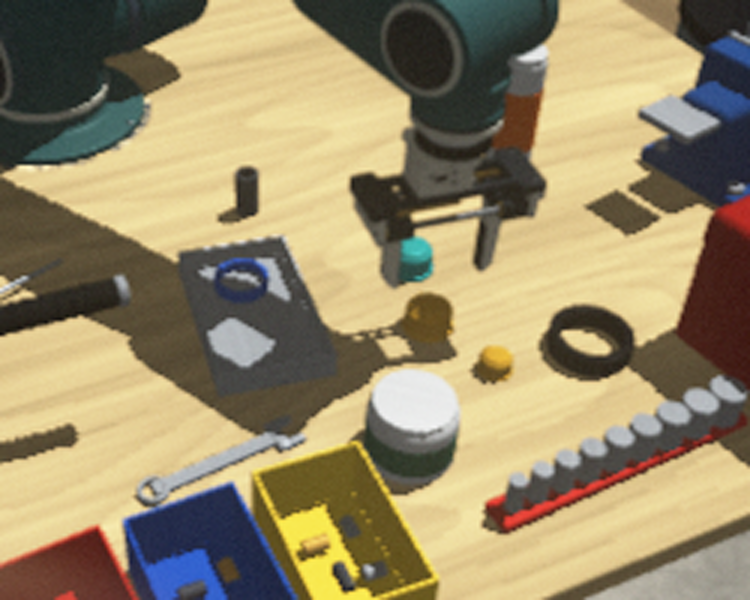

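The crop shows the ring lying in the tray at (240,280). The open gripper straddles the large yellow cap at (430,315), and nothing else has moved.

arm_command(plan=[{"x": 0, "y": -0.1, "z": -3.0, "ax": 0, "ay": 0, "az": 0}, {"x": 0, "y": 0, "z": -2.0, "ax": 0, "ay": 0, "az": 0}, {"x": 0, "y": 0, "z": -0.9, "ax": 0, "ay": 0, "az": 0}, {"x": 0, "y": 0, "z": 0, "ax": 0, "ay": 0, "az": 0}])

```text
time: 7.55
tcp_pos: [0.6081, 0.2591, 0.014]
tool_rot: [0.109, 1.568, -0.109]
force: [-0.3, -0.2, 0.4]
finger_gap: 1.003
```

arm_command(plan=[{"x": 0, "y": 0, "z": 0, "ax": 0, "ay": 0, "az": 0}, {"x": 0, "y": 0, "z": 0, "ax": 0, "ay": 0, "az": 0}, {"x": 0, "y": 0, "z": 0, "ax": 0, "ay": 0, "az": 0}, {"x": 0, "y": 0, "z": 0, "ax": 0, "ay": 0, "az": 0}, {"x": 0, "y": 0, "z": 0, "ax": 0, "ay": 0, "az": 0}], fingers=255, force=20)

```text
time: 8.18
tcp_pos: [0.6081, 0.2593, 0.0139]
tool_rot: [0.109, 1.568, -0.109]
force: [-0.3, 0.3, 0.9]
finger_gap: 0.55
```

arm_command(plan=[{"x": 0, "y": 0, "z": 3.0, "ax": 0, "ay": 0, "az": 0}, {"x": 0, "y": 0, "z": 5.0, "ax": 0, "ay": 0, "az": 0}, {"x": -1.5, "y": -4.3, "z": 0, "ax": 0, "ay": 0, "az": 0}, {"x": -1.5, "y": -4.3, "z": 0, "ax": 0, "ay": 0, "az": 0}, {"x": -1.5, "y": -4.3, "z": 0, "ax": 0, "ay": 0, "az": 0}, {"x": -1.6, "y": -4.4, "z": 0, "ax": 0, "ay": 0, "az": 0}, {"x": 0, "y": 0, "z": -2.0, "ax": 0, "ay": 0, "az": 0}, {"x": 0, "y": 0, "z": -2.0, "ax": 0, "ay": 0, "az": 0}])

```text
time: 9.18
tcp_pos: [0.5472, 0.0864, 0.0528]
tool_rot: [0.11, 1.568, -0.109]
force: [-0.3, 0.5, -0.5]
finger_gap: 0.546
```

arm_command(plan=[{"x": 0, "y": 0, "z": -2.0, "ax": 0, "ay": 0, "az": 0}, {"x": 0, "y": 0, "z": -1.2, "ax": 0, "ay": 0, "az": 0}, {"x": 0, "y": 0, "z": 0, "ax": 0, "ay": 0, "az": 0}])

```text
time: 9.55
tcp_pos: [0.5467, 0.0866, 0.0206]
tool_rot: [0.108, 1.57, -0.109]
force: [0.1, -0.5, 0.3]
finger_gap: 0.544
```

arm_command(plan=[{"x": 0, "y": 0, "z": 0, "ax": 0, "ay": 0, "az": 0}, {"x": 0, "y": 0, "z": 0, "ax": 0, "ay": 0, "az": 0}, {"x": 0, "y": 0, "z": 3.0, "ax": 0, "ay": 0, "az": 0}, {"x": 0, "y": 0, "z": 5.0, "ax": 0, "ay": 0, "az": 0}], fingers=68)

```text
time: 10.05
tcp_pos: [0.5463, 0.0861, 0.1019]
tool_rot: [0.109, 1.57, -0.109]
force: [1.6, -0.8, 0.1]
finger_gap: 0.733
```

arm_command(plan=[{"x": -2.2, "y": 4.6, "z": 0, "ax": 0, "ay": 0, "az": 0}, {"x": -2.2, "y": 4.6, "z": 0, "ax": 0, "ay": 0, "az": 0}, {"x": -2.3, "y": 4.6, "z": 0, "ax": 0, "ay": 0, "az": 0}, {"x": -2.2, "y": 4.6, "z": 0, "ax": 0, "ay": 0, "az": 0}, {"x": -2.3, "y": 4.6, "z": 0, "ax": 0, "ay": 0, "az": 0}, {"x": 0, "y": 0, "z": -4.0, "ax": 0, "ay": 0, "az": 0}])

```text
time: 10.8
tcp_pos: [0.4352, 0.3197, 0.0647]
tool_rot: [0.109, 1.563, -0.103]
force: [1.0, -0.6, -0.6]
finger_gap: 0.735
```

Run:
```python
from h import *
np.set_printoptions(precision=4,suppress=True)
c=viewer.read_camera("scene"); cv2.imwrite("pics/s2.png",cv2.resize(c["color"][110:310,200:450],(750,600),interpolation=cv2.INTER_CUBIC))
print(ctrl.sense()["tcp_pos"])
for n in ["dust_cap_mid","centring_ring_mid","wheel_nut_mid"]:
  for r in viewer.place_of("scene",n): print(n,r["score"],w(c,r["point"]))
```

```text
[0.4332 0.3169 0.0574]
dust_cap_mid 0.81 [0.5507 0.0857 0.0217]
dust_cap_mid 0.74 [0.5106 0.2925 0.0139]
dust_cap_mid 0.67 [0.6935 0.2933 0.0114]
centring_ring_mid 0.52 [0.4659 0.0985 0.0139]
wheel_nut_mid 0.48 [0.4331 0.3181 0.0149]
```

View pics/s2.png

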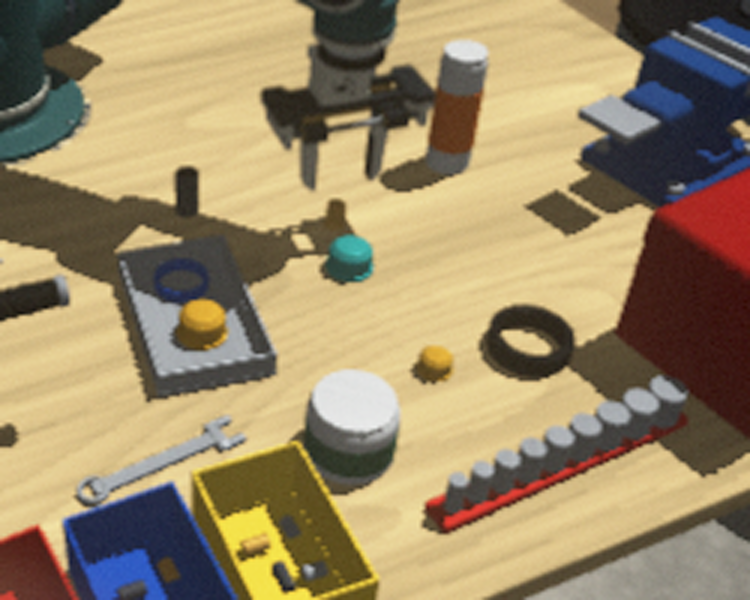

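The cap stands in the tray at (203,322) and the ring at (180,280). The nut at (337,212) lies under the open fingers, so I'll grasp it now.

arm_command(plan=[{"x": 0, "y": 0, "z": -2.5, "ax": 0, "ay": 0, "az": 0}, {"x": 0, "y": 0, "z": -1.6, "ax": 0, "ay": 0, "az": 0}, {"x": 0, "y": 0, "z": -0.7, "ax": 0, "ay": 0, "az": 0}, {"x": 0, "y": 0, "z": 0, "ax": 0, "ay": 0, "az": 0}])

```text
time: 11.5
tcp_pos: [0.4353, 0.3161, 0.0141]
tool_rot: [0.109, 1.568, -0.109]
force: [0.2, -0.1, 0.1]
finger_gap: 0.735
```

arm_command(plan=[{"x": 0, "y": 0, "z": 0, "ax": 0, "ay": 0, "az": 0}, {"x": 0, "y": 0, "z": 0, "ax": 0, "ay": 0, "az": 0}, {"x": 0, "y": 0, "z": 0, "ax": 0, "ay": 0, "az": 0}, {"x": 0, "y": 0, "z": 0, "ax": 0, "ay": 0, "az": 0}, {"x": 0, "y": 0, "z": 0, "ax": 0, "ay": 0, "az": 0}, {"x": 0, "y": 0, "z": 0, "ax": 0, "ay": 0, "az": 0}], fingers=255, force=25)

```text
time: 12.25
tcp_pos: [0.4351, 0.3163, 0.0139]
tool_rot: [0.109, 1.568, -0.109]
force: [-0.2, 0.7, 1.3]
finger_gap: 0.261
```

arm_command(plan=[{"x": 0, "y": 0, "z": 4.0, "ax": 0, "ay": 0, "az": 0}, {"x": 0, "y": 0, "z": 5.0, "ax": 0, "ay": 0, "az": 0}, {"x": 3.2, "y": -4.7, "z": 0, "ax": 0, "ay": 0, "az": 0}, {"x": 3.3, "y": -4.7, "z": 0, "ax": 0, "ay": 0, "az": 0}, {"x": 3.3, "y": -4.8, "z": 0, "ax": 0, "ay": 0, "az": 0}, {"x": 3.3, "y": -4.7, "z": 0, "ax": 0, "ay": 0, "az": 0}, {"x": 3.3, "y": -4.8, "z": 0, "ax": 0, "ay": 0, "az": 0}, {"x": 0, "y": 0, "z": -3.0, "ax": 0, "ay": 0, "az": 0}])

```text
time: 13.25
tcp_pos: [0.6017, 0.0762, 0.0751]
tool_rot: [0.112, 1.564, -0.112]
force: [-0.4, 0.6, -1.2]
finger_gap: 0.259
```

arm_command(plan=[{"x": 0, "y": 0, "z": -2.0, "ax": 0, "ay": 0, "az": 0}, {"x": 0, "y": 0, "z": 0, "ax": 0, "ay": 0, "az": 0}])

```text
time: 13.5
tcp_pos: [0.5979, 0.0796, 0.0521]
tool_rot: [0.108, 1.571, -0.109]
force: [-0.2, -0.6, -0.0]
finger_gap: 0.263
```

arm_command(plan=[{"x": 0, "y": 0, "z": -2.0, "ax": 0, "ay": 0, "az": 0}, {"x": 0, "y": 0, "z": -1.1, "ax": 0, "ay": 0, "az": 0}, {"x": 0, "y": 0, "z": 0, "ax": 0, "ay": 0, "az": 0}, {"x": 0, "y": 0, "z": 0, "ax": 0, "ay": 0, "az": 0}])

```text
time: 14.0
tcp_pos: [0.5993, 0.0793, 0.0233]
tool_rot: [0.109, 1.568, -0.109]
force: [0.1, 1.0, -0.5]
finger_gap: 0.258
```

arm_command(plan=[{"x": 0, "y": 0, "z": 0, "ax": 0, "ay": 0, "az": 0}, {"x": 0, "y": 0, "z": 0, "ax": 0, "ay": 0, "az": 0}, {"x": 0, "y": 0, "z": 0, "ax": 0, "ay": 0, "az": 0}, {"x": 0, "y": 0, "z": 4.0, "ax": 0, "ay": 0, "az": 0}, {"x": 0, "y": 0, "z": 5.5, "ax": 0, "ay": 0, "az": 0}, {"x": 0, "y": 0, "z": 5.5, "ax": 0, "ay": 0, "az": 0}, {"x": 0, "y": 0, "z": 5.5, "ax": 0, "ay": 0, "az": 0}, {"x": 0, "y": 0, "z": 4.5, "ax": 0, "ay": 0, "az": 0}], fingers=132)

```text
time: 15.0
tcp_pos: [0.599, 0.0792, 0.2755]
tool_rot: [0.109, 1.566, -0.109]
force: [-0.1, 0.2, 0.3]
finger_gap: 0.481
```

arm_command(plan=[{"x": -0.2, "y": -4.3, "z": 0, "ax": 0, "ay": 0, "az": -0.18}, {"x": -0.2, "y": -4.3, "z": 0, "ax": 0, "ay": 0, "az": -0.18}, {"x": -0.2, "y": -4.3, "z": 0, "ax": 0, "ay": 0, "az": -0.18}, {"x": -0.2, "y": -4.3, "z": 0, "ax": 0, "ay": 0, "az": -0.18}, {"x": -0.2, "y": -4.3, "z": 0, "ax": 0, "ay": 0, "az": -0.18}, {"x": -0.2, "y": -4.3, "z": 0, "ax": 0, "ay": 0, "az": -0.18}, {"x": -0.1, "y": -4.2, "z": 0, "ax": 0, "ay": 0, "az": -0.18}, {"x": -0.1, "y": -4.2, "z": 0, "ax": 0, "ay": 0, "az": -0.18}], fingers=70)

```text
time: 16.0
tcp_pos: [0.5849, -0.2642, 0.2729]
tool_rot: [1.22, 1.202, -1.219]
force: [-0.6, -0.0, 0.7]
finger_gap: 0.726
```

Run:
```python
from h import *
from scipy.spatial.transform import Rotation as Ro
np.set_printoptions(precision=4,suppress=True)
c=viewer.read_camera("scene"); cv2.imwrite("pics/s3.png",cv2.resize(c["color"][130:330,100:350],(750,600),interpolation=cv2.INTER_CUBIC))
s=ctrl.sense(); print(s["tcp_pos"],s["q"]); j=Ro.from_rotvec(s["tool_rot"]).as_matrix()[:,1]; print(j,np.degrees(np.arctan2(j[1],j[0])))
for n in ["handle_collar","handle_end","button_face","wheel_nut_mid"]:
  for r in viewer.place_of("scene",n): print(n,r["score"],w(c,r["point"]))
```

```text
[ 0.5843 -0.2682  0.2724] [-0.4693  0.0375  1.4383 -0.0014  1.6658 -0.4436]
[ 0.9997 -0.0259 -0.0006] -1.4819821947974652
handle_collar 0.77 [ 0.5898 -0.2682  0.1649]
handle_collar 0.66 [ 0.6057 -0.2647  0.162 ]
handle_end 0.62 [ 0.595  -0.0777  0.1638]
button_face 0.62 [ 0.609  -0.2632  0.1597]
button_face 0.58 [ 0.6009 -0.0826  0.1665]
button_face 0.48 [ 0.5776 -0.4114 -0.0008]
wheel_nut_mid 0.37 [0.5933 0.0742 0.0161]
```

View pics/s3.png

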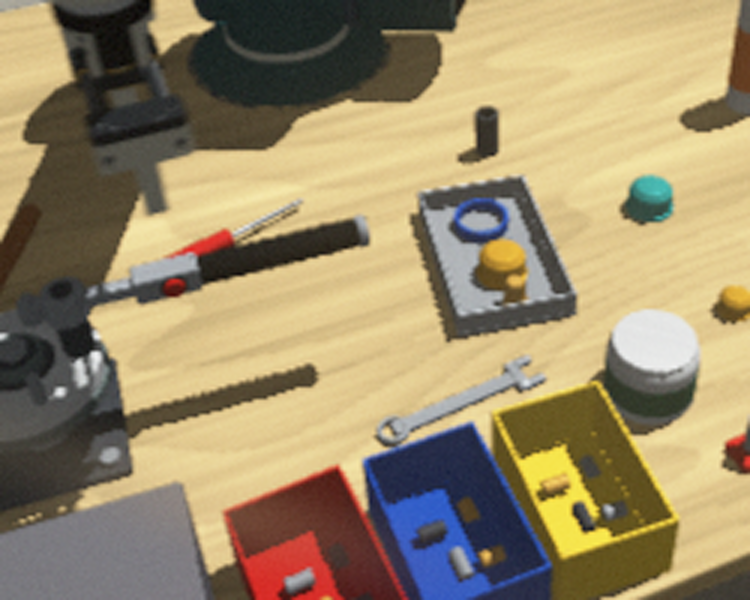

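All three parts are in the tray: ring (480,218), cap (500,262), and nut standing at (515,288). The collar with its red button is at (170,280), and the gripper is above it. Next I lower it onto the collar.

arm_command(plan=[{"x": 0.2, "y": 0.4, "z": -3.0, "ax": 0, "ay": 0, "az": -0.02}, {"x": 0, "y": 0, "z": -3.0, "ax": 0, "ay": 0, "az": 0}, {"x": 0, "y": 0, "z": -2.5, "ax": 0, "ay": 0, "az": 0}, {"x": 0, "y": 0, "z": -2.0, "ax": 0, "ay": 0, "az": 0}, {"x": 0, "y": 0, "z": -1.5, "ax": 0, "ay": 0, "az": 0}, {"x": 0, "y": 0, "z": -0.6, "ax": 0, "ay": 0, "az": 0}, {"x": 0, "y": 0, "z": 0, "ax": 0, "ay": 0, "az": 0}, {"x": 0, "y": 0, "z": 0, "ax": 0, "ay": 0, "az": 0}])

```text
time: 17.25
tcp_pos: [0.5874, -0.2589, 0.1477]
tool_rot: [1.23, 1.195, -1.229]
force: [0.5, 0.0, 0.2]
finger_gap: 0.727
```

arm_command(plan=[{"x": -0.1, "y": -0.5, "z": -0.1, "ax": 0, "ay": 0, "az": 0}, {"x": 0, "y": 0, "z": 0, "ax": 0, "ay": 0, "az": 0}, {"x": 0, "y": 0, "z": 0, "ax": 0, "ay": 0, "az": 0}])

```text
time: 17.62
tcp_pos: [0.5861, -0.2639, 0.1459]
tool_rot: [1.23, 1.196, -1.23]
force: [0.2, 0.2, 0.8]
finger_gap: 0.724
```

arm_command(plan=[{"x": 0, "y": 0, "z": 0, "ax": 0, "ay": 0, "az": 0}, {"x": 0, "y": 0, "z": 0, "ax": 0, "ay": 0, "az": 0}, {"x": 0, "y": 0, "z": 0, "ax": 0, "ay": 0, "az": 0}, {"x": 0, "y": 0, "z": 0, "ax": 0, "ay": 0, "az": 0}, {"x": 0, "y": 0, "z": 0, "ax": 0, "ay": 0, "az": 0}, {"x": 0, "y": 0, "z": 0, "ax": 0, "ay": 0, "az": 0}, {"x": 0, "y": 0, "z": 0, "ax": 0, "ay": 0, "az": 0}], fingers=255, force=35)

```text
time: 18.5
tcp_pos: [0.5848, -0.2637, 0.1458]
tool_rot: [1.229, 1.198, -1.232]
force: [-14.2, 2.4, 4.0]
finger_gap: 0.297
```

arm_command(plan=[{"x": -0.1, "y": 0, "z": 0, "ax": 0, "ay": 0, "az": 0}, {"x": -0.1, "y": 0, "z": 0, "ax": 0, "ay": 0, "az": 0}, {"x": 0, "y": 0, "z": 0, "ax": 0, "ay": 0, "az": 0}, {"x": 0, "y": 0, "z": 0, "ax": 0, "ay": 0, "az": 0}], force=40)

```text
time: 19.0
tcp_pos: [0.5846, -0.2636, 0.1458]
tool_rot: [1.23, 1.195, -1.229]
force: [4.8, 0.7, -1.2]
finger_gap: 0.297
```

arm_command(plan=[{"x": 0.02, "y": 0.4, "z": 0, "ax": 0, "ay": 0, "az": 0}, {"x": 0.04, "y": 0.8, "z": 0, "ax": 0, "ay": 0, "az": 0}, {"x": 0.04, "y": 0.8, "z": 0, "ax": 0, "ay": 0, "az": 0}, {"x": 0.05, "y": 1.0, "z": 0, "ax": 0, "ay": 0, "az": 0}])

```text
time: 19.5
tcp_pos: [0.5861, -0.2341, 0.1458]
tool_rot: [1.23, 1.194, -1.229]
force: [6.8, -4.5, -3.2]
finger_gap: 0.295
```

arm_command(plan=[{"x": 0.1, "y": 1.0, "z": 0, "ax": 0, "ay": 0, "az": 0}, {"x": 0.06, "y": 1.0, "z": 0, "ax": 0, "ay": 0, "az": 0}, {"x": 0.06, "y": 1.0, "z": 0, "ax": 0, "ay": 0, "az": 0}, {"x": 0.06, "y": 1.0, "z": 0, "ax": 0, "ay": 0, "az": 0}, {"x": 0.05, "y": 0.9, "z": 0, "ax": 0, "ay": 0, "az": 0}, {"x": 0.05, "y": 0.9, "z": 0, "ax": 0, "ay": 0, "az": 0}])

```text
time: 20.25
tcp_pos: [0.5897, -0.176, 0.1458]
tool_rot: [1.23, 1.194, -1.23]
force: [5.3, -4.1, -2.4]
finger_gap: 0.294
```

arm_command(plan=[{"x": 0.04, "y": 0.5, "z": 0, "ax": 0, "ay": 0, "az": 0}, {"x": 0.03, "y": 0.5, "z": 0, "ax": 0, "ay": 0, "az": 0}, {"x": 0.02, "y": 0.3, "z": 0, "ax": 0, "ay": 0, "az": 0}, {"x": 0, "y": 0.1, "z": 0, "ax": 0, "ay": 0, "az": 0}, {"x": 0, "y": 0, "z": 0, "ax": 0, "ay": 0, "az": 0}])

```text
time: 20.88
tcp_pos: [0.5904, -0.1636, 0.1458]
tool_rot: [1.228, 1.192, -1.232]
force: [5.0, -14.7, -3.5]
finger_gap: 0.293
```

arm_command(plan=[{"x": 0, "y": 0.1, "z": 0, "ax": 0, "ay": 0, "az": 0}, {"x": 0, "y": 0, "z": 0, "ax": 0, "ay": 0, "az": 0}, {"x": 0, "y": 0, "z": 0, "ax": 0, "ay": 0, "az": 0}])

```text
time: 21.25
tcp_pos: [0.5904, -0.1635, 0.1458]
tool_rot: [1.228, 1.191, -1.233]
force: [4.6, -22.9, -4.6]
finger_gap: 0.289
```

Run:
```python
from h import *
np.set_printoptions(precision=4,suppress=True)
for cam in ["scene","top"]:
  c=viewer.read_camera(cam); cv2.imwrite(f"pics/{cam}4.png",cv2.resize(c["color"],(800,600),interpolation=cv2.INTER_CUBIC))
  for n in ["handle_collar","handle_end","wheel_nut_mid","dust_cap_mid","centring_ring_mid"]:
    for r in viewer.place_of(cam,n)[:3]: print(cam,n,round(r["score"],2),w(c,r["point"]))
s=ctrl.sense(); print(s["tcp_pos"],s["force"],s["finger_gap"],s["time"])
```

```text
scene handle_collar 0.69 [ 0.5933 -0.164   0.1659]
scene handle_end 0.59 [0.6057 0.019  0.1621]
scene wheel_nut_mid 0.69 [0.5241 0.0904 0.0055]
scene wheel_nut_mid 0.37 [0.5928 0.0756 0.0184]
scene dust_cap_mid 0.58 [0.5474 0.0835 0.0201]
scene dust_cap_mid 0.52 [0.509  0.2936 0.0112]
scene dust_cap_mid 0.48 [0.6982 0.2928 0.0137]
scene centring_ring_mid 0.66 [0.5952 0.0747 0.0197]
scene centring_ring_mid 0.47 [0.466  0.0972 0.0123]
top wheel_nut_mid 0.44 [0.6017 0.078  0.0223]
top dust_cap_mid 0.73 [0.548  0.0856 0.0243]
top dust_cap_mid 0.67 [0.6955 0.2944 0.0128]
top dust_cap_mid 0.47 [0.5153 0.2945 0.017 ]
top centring_ring_mid 0.51 [0.4726 0.1017 0.0106]
[ 0.5904 -0.1635  0.1458] [  5.5734 -21.5477  -4.4932] 0.29417830438895975 21.85
```

View pics/scene4.png

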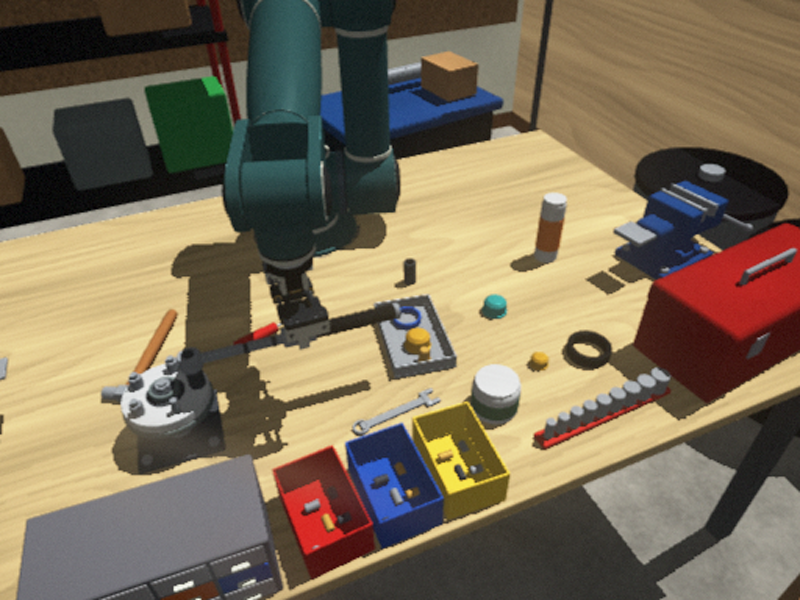

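The handle end is now at (392,311) over the tray, and the ring, cap and nut are in the tray at (405,318), (418,338) and (425,352). Everything else is where it was. The pull is against a hard stop at 100 mm, so I'm handing in.

```bash
python3 -c "
from station import ctrl
print(ctrl.sign_off()); s=ctrl.sense(); print(s['tcp_pos'],s['force'],s['finger_gap'],s['time'])"
```

```text
the job is handed in; nothing more can be done
None
the job is handed in; nothing more can be done
```

The job is done and handed in at about 22 s of the 70 s allowed.

- **Parts:** I put the blue ring, the large yellow dust cap and the brass nut into the steel tray, one at a time. The last pictures show all three lying in it. The turquoise cap, the small yellow cap and the other bench items look where they were.
- **Wrench:** I pinched the collar across the button at 40 N. The gap stayed steady at about 27 mm; moving the gripper over and raising the grip did not change it, so I took the button as pressed flush. I then pulled the handle out in one go, past the first stop.
- **Travel:** The arm moved 100 mm with about 4 N of drag. After that the force rose to about 22 N with no further movement, which fits the end stop. In the pictures the handle end moved about 99 mm and the collar about 103 mm. The gripper still holds the handle there, pulling lightly against the stop.

**Checks that failed or disagreed:**
- The networks sometimes gave wrong matches, such as calling the tray floor the nut. I checked those against the pictures and ignored them.
- The last top-view check did not find the handle, so its extension rests on the scene camera and the arm's own readings.
- The nut dropped about 5 mm when released and stayed upright.
- Two early move calls were refused for their format; nothing moved.

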